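# Clear the tin and hold the capsule drawer open at the tape

### The arm

A 6-joint arm with a two-finger parallel gripper is mounted at the origin on the work surface. World frame = base frame: x ahead of the robot, y to its left, z up, the work surface at z = 0. Lengths are in m, angles in rad, forces in N, time in s.
With the tool pointing down it reaches from about 0.375 to 0.9 m from the base axis. Payload 3.1 kg.
Tool frame: the origin (TCP) lies between the finger pads; the fingertips stand 17 mm ahead of it and the grasp point (between the pads) lies 2 mm behind it; z points along the fingers, y is the line along which they close (so a half turn about z gives the same grasp; the last joint's range is limited). The gripper opens to 85 mm and grips with 20 to 120 N. Pads are 22 mm wide; open, the fingers measure 114 mm over their backs; the gripper's body (76 mm by 85 mm) begins 54 mm behind the grasp point. The pads swing forward as they close: fully open they stand 13 mm farther back than shut.
Start: joints at [0.941, 0.527, 1.433, -0, 1.181, -0.178], TCP at [0.273, 0.562, 0.221] pointing down, gripper open.
Joint ranges: [-3.08, 3.08], [-0.75, 2.2], [0.22, 2.44], [-1.43, 4.57], [0, 2.65], [-2.85, 2.85]. Speed limits (rad/s): [2.79, 2.79, 3.14, 3.14, 3.14, 3.14].

### API

Orientations are given as a unit quaternion [x, y, z, w].
In Python, from station import sense, vision, order gives the robot as it stands.
- The arm moves only by the shell command python3 -m crank 'ROWS' [OPENING] [FORCE]. ROWS is JSON, a list of rows, each an object with "dp": the shift along the world's x, y, z in units of 30 mm (1.0 is 30 mm), a list of three; "angular": the turn, a rotation vector about the world's x, y, z in degrees, a list of three. In form: [{"dp": [dx, dy, dz], "angular": [ax, ay, az]}, ...]. A call has 1 to 20 rows; each row shifts and turns the commanded pose from where the row before left it; what a row does not reach is not made up. A row lasts 1/10 s, in which the tool goes at most 50 mm and 8.59 degrees, less where a joint would pass 70% of its speed; a pose out of reach is approached as far as the arm can. A call is refused whole if a number of a shift passes 1 or a number of a turn 8.59, either way. A call with a gripper value outside its range is refused whole. OPENING is the closure, from 0 (fully open) to 1 (shut), set as the call begins (- or left out, the last holds). The fingers move at their own pace and stop on an object; FORCE is the grip in N (left out, the last holds). Time passes only in rows, so rows that do not move let the fingers close. It gives the time, the measured TCP pose, the force, the opening and the grip force at its end, in the units of the state.
- sense(): the state, without advancing time (a new reading comes with each control period).
- vision.snapshot(name): name is "scene" or "top" or "wrist"; returns a dict with "image" (480x640x3 uint8, blue, green, red), "range_z" (480x640 float32, m along the optical axis (not along the pixel's ray), 0 where there is no reading), "mtx" (3x3 intrinsics, pixels), "dist" ([k1, k2, p1, p2, k3] as OpenCV has them; the pictures are not rectified), "pose" (4x4, takes a point from camera to world coordinates); the wrist camera has in their place "mount" (4x4, takes a point from camera to tool coordinates, whose origin is the TCP and whose axes are the flange's). Camera axes: x right, y down, z forward; pixel columns grow to the right and rows downward; lengths in m; the calibration is good to about 2 mm. A picture is of the moment at which its call begins: read the wrist's pose just before it.
- order.sign_off(): hands the job in; it is judged then, once.
The state is a dict: "t": time; "q": joint angles; "qd": joint speeds; "tau": joint torques, N m; "tcp_pos": TCP position; "tool_rot": TCP orientation; "force": force on the tool from outside, world axes, zero at the start; "ft_torque": the same for the moment, N m; "finger_gap": opening from 0.0 (shut) to 1.0 (fully open); "gripper_force": force on a finger pad.
Only numpy, scipy, OpenCV 4.12 (cv2) and the standard library are available. Lean on these libraries where they do the work, as an engineer would, in place of code of your own. Each camera call takes 0.05 s, during which the arm holds its last target. There are 200 camera calls.

### The job

The green sugar tin stands in the way of the self-closing coffee-capsule drawer: pick the tin up and set it down upright (not dropped) wholly on the round cork coaster. Then pull the drawer out by its handle until its front plate stands over the strip of red tape on the table, hold it there against its spring for two seconds, and finish with your fingers still holding it there: do not let go. Leave the mug, the two cups and the biscuits where they are.

Things in the scene. Friction and masses are not known exactly. Their poses are not given: they have to be found in the camera images.
- drawer: Drawer of coffee capsules, wooden front plate 14 mm thick, 220 wide, 78 high. Origin: centre of the plate's underside, 6 mm above the table. x: level, into the box; y: left along the plate; z up. Starts closed; opens along its own -x, towards the robot, at most 170 mm. A spring pulls it shut, 3 N closed to 8 N at 120 mm, plus slight friction; let go, it slides shut.
- cabinet: The drawer's low black box with a white top, 220 mm wide, 250 deep, 88 high, fixed to the table. Origin: on the table, middle of its front edge; axes as the drawer's. The two white cups stand on it.
- handle_mid (a point): Middle of the drawer's handle: level steel bar 116 mm long (drawer's y), 12 thick (x), 14 high, its centre 72 mm above the table, 57 mm in front of the drawer's origin (44 mm clear between bar and plate). 10 mm posts join it to the plate 45 mm left and right of this point; between them it can be pinched or hooked from above. Axes as the drawer's.
- tape: Strip of red tape lying on the table in front of the box, 16 mm wide, 340 mm long, less than 1 mm thick, parallel to the drawer's front plate. Origin: its centre; x across the strip (parallel to the drawer's x), y along it. The drawer's travel from closed to the tape's centre line is 80 to 110 mm.
- tin_mid (a point): Centre, half-way up, of the upright green sugar tin with brass lid: a cylinder 56 mm in diameter and 95 mm high, about 0.25 kg, closed. This point is 47.5 mm above its underside. It starts on the table in front of the drawer, in its way.
- tin: The same sugar tin; origin at the centre of its underside, z up.
- coaster: Round cork coaster 100 mm in diameter, 5 mm thick, fixed to the table, to the left or right. Origin: centre of its underside, on the table.
- mug: Blue mug standing upright, 80 mm in diameter, 92 mm high, with a handle, on the other side from the coaster; leave alone. Origin: centre of its underside.
- cup_left: White cup upside down on top of the drawer's box, 76 mm in diameter, 86 mm high with the red biscuit on it; leave alone. Origin: centre of its underside (its rim).
- cup_right: Second such white cup on top of the box; leave alone. Origin: centre of its underside (its rim).
- biscuits: Red biscuit packet, 70 x 50 x 22 mm, lying on the table to the right; leave alone. Origin: centre of its underside.
There are look-alikes about, which are no part of the job. Leave any blue or purple look-alike of the tin alone.

How it is judged:
On the way, in this order (a step that is already met when the one before it is completed fails the run):
1. the tin stands upright on the coaster, released (horizontal distance between tin_mid and coaster below 0.021 m and height (world z) of tin_mid between 0.047 and 0.058 m and angle between tin_mid's own z axis and vertical below 0.1 rad and contact force between the fingers and tin below 0.05 N and linear speed of tin below 0.02 m/s), for 0.3 s.
2. the fingers hold the drawer with its front plate over the tape (x of drawer in the frame of tape between -0.009 and 0.009 m and contact force between the fingers and drawer above 2 N and linear speed of drawer below 0.015 m/s and contact force between each of tin, mug and drawer below 0.05 N), for 1.8 s.
At the end, for the whole second after the job is handed in: Fingers holding the drawer (over 2 N) at rest with the middle of its front plate within 9 mm of the tape's centre line; the tin and mug do not touch the drawer; the tin stands upright (within 0.1 rad), released and at rest, its centre within 21 mm of the coaster's centre (all of step 1 and all of step 2); the arm keeps its last pose, push and grip.
It fails at once if the tin was knocked over (angle between tin_mid's own z axis and vertical above 0.7 rad).
It fails at once if the tin was dropped from more than 20 mm (contact force between the fingers and tin below 0.02 N and height (world z) of tin_mid above 0.0725 m).
It fails at once if a bystander (mug, cup, biscuits) was moved by more than 25 mm (distance of any of mug, cup_left, cup_right, biscuits from where it was at the start of the episode above 0.025 m).
It also fails if it takes over 64 s, if anything falls off the work surface, if the arm or the gripper's body presses on something with over 40 N, if the wrist force passes 120 N, or if a joint passes its speed limit or range.

## Working session

There is one attempt and no reset: what is moved stays moved. The work goes in short steps, Python scripts to look and compute and a shell command to move; the robot and the scene stay as the last step left them, time stands still between calls to the robot, and variables do not carry over. Pictures are saved under pics/ and viewed, at most 10 in all, crops included, and the job is handed in when it is done.

```bash
mkdir -p pics; cat > h.py <<'E'
import numpy as np, cv2
from station import sense, vision, order
from scipy.spatial.transform import Rotation as R
def snap(n):
    s=sense(); d=vision.snapshot(n)
    if n=="wrist":
        T=np.eye(4); T[:3,:3]=R.from_quat(s["tool_rot"]).as_matrix(); T[:3,3]=s["tcp_pos"]
        d["pose"]=T@np.array(d["mount"])
    return d
def ray(d,uv,z):
    uv=np.array(uv,float).reshape(-1,1,2)
    n=cv2.undistortPoints(uv,np.array(d["mtx"]),np.array(d["dist"]))[:,0]
    P=np.array(d["pose"]); v=np.c_[n,np.ones(len(n))]@P[:3,:3].T; c=P[:3,3]
    return c+v*((z-c[2])/v[:,2])[:,None]
E
python3 - <<'E'
from h import *
s=sense(); print(s)
for n in("scene","top"):
    d=snap(n); cv2.imwrite(f"pics/{n}0.png",d["image"]); print(n,np.round(d["pose"],3).tolist())
E
```

```text
{'t': 0.0, 'q': array([ 9.40484175e-01,  5.28472024e-01,  1.43392807e+00, -3.74660623e-06,
        1.18137342e+00, -1.78520938e-01]), 'qd': array([ 0.00059915, -0.00101939,  0.00064437, -0.00028677,  0.00061556,
        0.0008471 ]), 'tau': array([ 8.85192958e-05, -4.42354774e+01, -1.78020144e+01, -2.82708716e-04,
        8.45799863e-03,  8.53621430e-06]), 'tcp_pos': array([0.2724009 , 0.56168639, 0.21982184]), 'tool_rot': array([ 2.23978477e-01,  9.74593481e-01, -1.00314869e-03, -4.27472413e-04]), 'force': array([ 0.18318743,  0.33371425, -0.59029172]), 'ft_torque': array([0.01005122, 0.00256051, 0.00387554]), 'gripper_force': 0.0, 'finger_gap': 0.9978498216459672}
scene [[0.322, 0.56, -0.764, 1.379], [0.947, -0.168, 0.275, -0.321], [0.025, -0.811, -0.584, 0.669], [0.0, 0.0, 0.0, 1.0]]
top [[-0.007, -0.987, 0.162, 0.422], [-1.0, 0.005, -0.009, -0.059], [0.008, -0.162, -0.987, 1.046], [0.0, 0.0, 0.0, 1.0]]
```

View pics/top0.png

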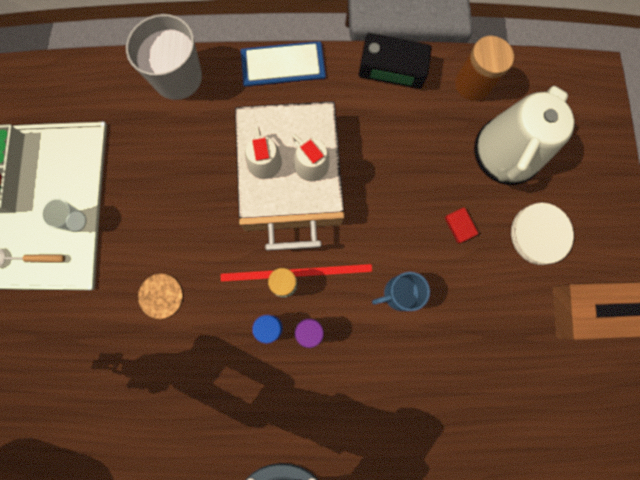

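View pics/scene0.png

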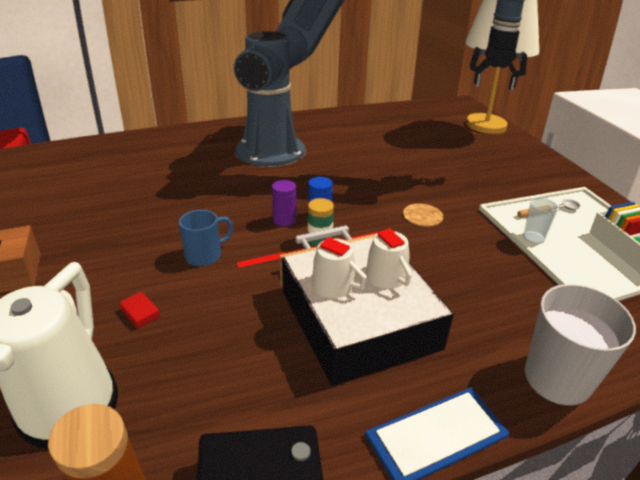

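The top view shows these possible tins: brass lid over the tape (282,283), blue (267,329), purple (309,333) and a wood-lidded jar (490,55). I choose the first, because the scene view shows a green band under its brass lid at (320,215). The cork coaster is at (160,297), with a white plate look-alike at (542,233). The drawer handle is at (293,244), the mug at (408,292) and the tape runs from (222,277) to (371,268).

```bash
python3 - <<'E'
from h import *
d=snap("top"); im=d["image"]; hsv=cv2.cvtColor(im,cv2.COLOR_BGR2HSV)
def comp(lo,hi,box,name):
    m=cv2.inRange(hsv,lo,hi); k=np.zeros_like(m); x0,y0,x1,y1=box; k[y0:y1,x0:x1]=m[y0:y1,x0:x1]
    c=max(cv2.findContours(k,0,2)[0],key=cv2.contourArea); r=cv2.minEnclosingCircle(c); print(name,r,cv2.contourArea(c)); return c,r[0]
c,u=comp((10,100,100),(30,255,255),(262,263,302,303),"tin"); print(ray(d,u,.095))
c,u=comp((5,90,90),(25,255,255),(130,268,190,325),"coaster"); print(ray(d,u,.005))
pts=ray(d,c[:,0],.005)[:,:2]; print("fit",cv2.minEnclosingCircle(pts.astype(np.float32)))
c,u=comp((100,150,100),(125,255,255),(250,310,285,345),"blue"); print(ray(d,u,.095))
c,u=comp((130,80,60),(160,255,255),(292,315,325,350),"purple"); print(ray(d,u,.095))
c,u=comp((95,60,40),(115,255,255),(365,265,440,320),"mug"); print(ray(d,u,.092))
m=cv2.inRange(hsv,(0,200,150),(6,255,255))|cv2.inRange(hsv,(174,200,150),(180,255,255))
m[:260]=0; m[285:]=0; m[:,:215]=0; m[:,380:]=0
ys,xs=np.nonzero(m); P=ray(d,np.c_[xs,ys],0)[:,:2]; print("tape",cv2.minAreaRect(P.astype(np.float32)), cv2.fitLine(P.astype(np.float32),2,0,.01,.01).ravel())
print("handle ends/guess",ray(d,[[267,247],[320,243],[293,245]],.079))
print("plate corners top",ray(d,[[239,222],[342,217]],.084))
e=snap("scene"); cv2.imwrite("pics/crop.png",np.hstack([cv2.resize(im[210:350,220:340],None,fx=3,fy=3),cv2.resize(e["image"][160:300,250:380],None,fx=3,fy=3)]))
E
```

```text
tin ((279.0, 281.5), 17.182939529418945) 647.0
[[ 0.48828243 -0.00117389  0.095     ]]
coaster ((159.5, 296.0), 40.67257308959961) 3222.5
[[0.46252182 0.27290561 0.005     ]]
fit ((0.46317631006240845, 0.27409058809280396), 0.09393596649169922)
blue ((266.38970947265625, 328.5220642089844), 13.834126472473145) 549.5
[[0.39367514 0.02401987 0.095     ]]
purple ((308.648681640625, 332.92205810546875), 14.677772521972656) 627.5
[[ 0.38450942 -0.06096306  0.095     ]]
mug ((400.6394348144531, 294.31732177734375), 28.68739891052246) 1326.5
[[ 0.4603403  -0.24982879  0.092     ]]
tape ((0.5152373909950256, -0.032804712653160095), (0.018355900421738625, 0.3415726125240326), 3.3826451301574707) [ 0.05866027 -0.998278    0.5159408  -0.03710997]
handle ends/guess [[ 0.56176018  0.02521815  0.079     ]
 [ 0.56962753 -0.08595189  0.079     ]
 [ 0.56570285 -0.02929599  0.079     ]]
plate corners top [[ 0.61453345  0.08434211  0.084     ]
 [ 0.62406834 -0.13278643  0.084     ]]
```

View pics/crop.png

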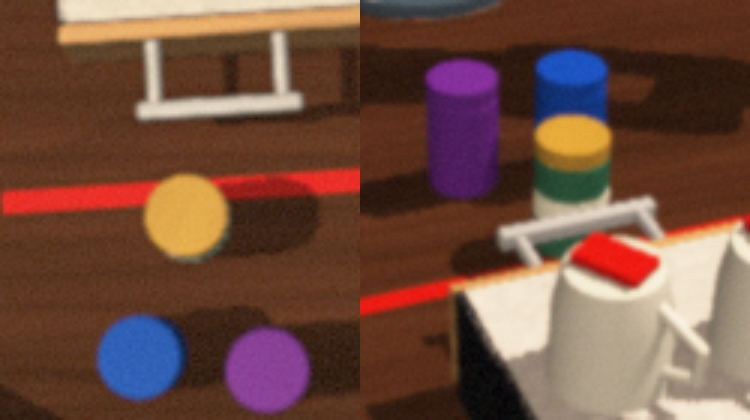

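The crop confirms the choice: green body and brass lid, with its centre at (282,282) in the top view. Next I go above the coaster, then above the tin, with a wrist look at each.

```bash
cat > w.py <<'E'
import sys
from h import *
d=snap("wrist"); cv2.imwrite("pics/%s.png"%sys.argv[1],d["image"]); print(np.round(d["pose"],3).tolist())
np.savez("/tmp/%s.npz"%sys.argv[1],**d)
E
python3 -m crank '[{"dp":[0.63,-0.96,0],"angular":[0,0,0]},{"dp":[0.63,-0.96,0],"angular":[0,0,0]},{"dp":[0.63,-0.96,0],"angular":[0,0,0]},{"dp":[0.63,-0.96,0],"angular":[0,0,0]},{"dp":[0.63,-0.96,0],"angular":[0,0,0]},{"dp":[0.63,-0.96,0],"angular":[0,0,0]},{"dp":[0.63,-0.96,0],"angular":[0,0,0]},{"dp":[0.63,-0.96,0],"angular":[0,0,0]},{"dp":[0.63,-0.96,0],"angular":[0,0,0]},{"dp":[0.63,-0.96,0],"angular":[0,0,0]},{"dp":[0,0,0],"angular":[0,0,0]},{"dp":[0,0,0],"angular":[0,0,0]}]' 0 && python3 w.py coast
python3 -m crank '[{"dp":[0.08,-0.93,0],"angular":[0,0,0]},{"dp":[0.08,-0.93,0],"angular":[0,0,0]},{"dp":[0.08,-0.93,0],"angular":[0,0,0]},{"dp":[0.08,-0.93,0],"angular":[0,0,0]},{"dp":[0.08,-0.93,0],"angular":[0,0,0]},{"dp":[0.08,-0.93,0],"angular":[0,0,0]},{"dp":[0.08,-0.93,0],"angular":[0,0,0]},{"dp":[0.08,-0.93,0],"angular":[0,0,0]},{"dp":[0.08,-0.93,0],"angular":[0,0,0]},{"dp":[0.08,-0.93,0],"angular":[0,0,0]},{"dp":[0,0,0],"angular":[0,0,0]},{"dp":[0,0,0],"angular":[0,0,0]}]' && python3 w.py tin
python3 -c "
import cv2,numpy as np
cv2.imwrite('pics/both.png',cv2.resize(np.hstack([cv2.imread('pics/coast.png'),cv2.imread('pics/tin.png')]),(800,300)))"
```

```text
t: 1.4
tcp_pos: [0.462, 0.2737, 0.2206]
tool_rot: [0.225, 0.974, 0.0, -0.0]
force: [-0.8, 0.2, 0.3]
finger_gap: 0.998
gripper_force: 0.0
[[0.438, 0.849, 0.294, 0.387], [0.899, -0.415, -0.142, 0.31], [0.001, 0.327, -0.945, 0.374], [0.0, 0.0, 0.0, 1.0]]
t: 2.65
tcp_pos: [0.4855, -0.0038, 0.2207]
tool_rot: [0.224, 0.975, 0.0, -0.0]
force: [0.2, -0.6, 0.2]
finger_gap: 0.999
gripper_force: 0.0
[[0.436, 0.85, 0.295, 0.41], [0.9, -0.413, -0.141, 0.032], [0.002, 0.327, -0.945, 0.374], [0.0, 0.0, 0.0, 1.0]]
```

View pics/both.png

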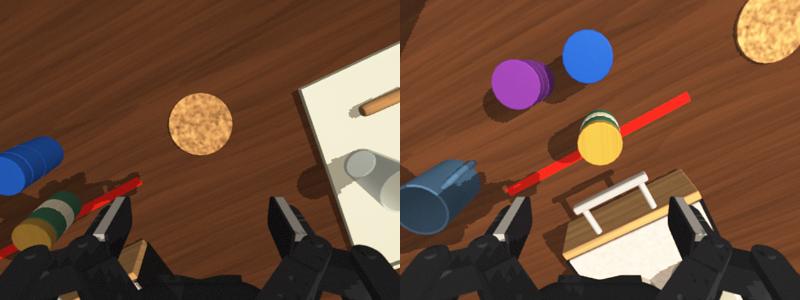

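The left half shows the coaster at about (320,198) in full-size pixels. The right half shows the brass lid at about (320,229), and the handle bar at about (339,315).

```bash
python3 - <<'E'
from h import *
def f(n,lo,hi,box,z):
    d=dict(np.load(f"/tmp/{n}.npz")); m=cv2.inRange(cv2.cvtColor(d["image"],cv2.COLOR_BGR2HSV),lo,hi)
    k=np.zeros_like(m); a,b,c,e=box; k[b:e,a:c]=m[b:e,a:c]; k=cv2.morphologyEx(k,cv2.MORPH_CLOSE,np.ones((7,7)));k=cv2.morphologyEx(k,cv2.MORPH_OPEN,np.ones((5,5)))
    c=max(cv2.findContours(k,0,1)[0],key=cv2.contourArea); c=cv2.convexHull(c)
    P=ray(d,c[:,0],z)[:,:2].astype(np.float32); print(n,cv2.fitEllipse(c),cv2.fitEllipse(P),cv2.minEnclosingCircle(P))
f("coast",(8,60,130),(28,255,255),(250,130,390,260),.005)
f("tin",(18,120,150),(32,255,255),(270,180,370,280),.095)
d=dict(np.load("/tmp/tin.npz"))
hsv=cv2.cvtColor(d["image"],cv2.COLOR_BGR2HSV)
m=cv2.inRange(hsv,(0,200,120),(6,255,255))|cv2.inRange(hsv,(174,200,120),(180,255,255))
ys,xs=np.nonzero(m); P=ray(d,np.c_[xs,ys],0)[:,:2].astype(np.float32); print("tape",cv2.minAreaRect(P))
cv2.imwrite("pics/hand.png",cv2.resize(d["image"][260:440,250:500],None,fx=3,fy=3))
E
```

```text
coast ((320.6091003417969, 198.05718994140625), (100.09477233886719, 101.74837493896484), 88.00767517089844) ((0.46637454628944397, 0.27323660254478455), (0.09982278943061829, 0.10035865753889084), 65.32169342041016) ((0.46640467643737793, 0.2732452154159546), 0.05035676062107086)
tin ((319.8404846191406, 228.2601318359375), (70.58574676513672, 71.80421447753906), 53.78984451293945) ((0.4906947910785675, -0.0056006829254329205), (0.054311539977788925, 0.05674874410033226), 54.79387283325195) ((0.4905884563922882, -0.005224714521318674), 0.028594236820936203)
tape ((0.5187826156616211, -0.03310762345790863), (0.01743256114423275, 0.34120872616767883), 3.383147716522217)
```

View pics/hand.png

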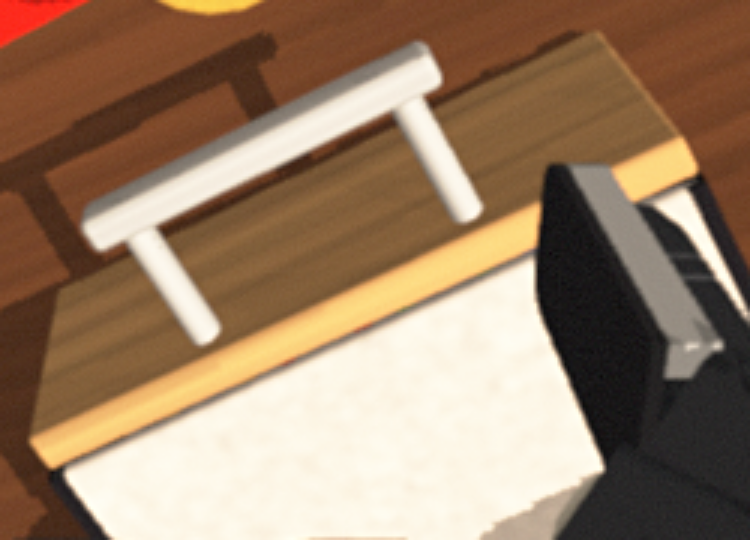

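```bash
python3 - <<'E'
from h import *
d=dict(np.load("/tmp/tin.npz"))
print("bar",ray(d,[[338.3,311.3]],.079)); print("plate front top edge corners",ray(d,[[260,405.7],[478.3,305.7]],.084))
E
python3 -m crank '[{"dp":[0.17,-0.05,0],"angular":[0,0,0]},{"dp":[0,0,-0.67],"angular":[0,0,0]},{"dp":[0,0,-0.67],"angular":[0,0,0]},{"dp":[0,0,-0.67],"angular":[0,0,0]},{"dp":[0,0,-0.67],"angular":[0,0,0]},{"dp":[0,0,-0.67],"angular":[0,0,0]},{"dp":[0,0,-0.67],"angular":[0,0,0]},{"dp":[0,0,-0.67],"angular":[0,0,0]},{"dp":[0,0,-0.67],"angular":[0,0,0]},{"dp":[0,0,0],"angular":[0,0,0]},{"dp":[0,0,0],"angular":[0,0,0]}]' 0
python3 -m crank '[{"dp":[0,0,0],"angular":[0,0,0]},{"dp":[0,0,0],"angular":[0,0,0]},{"dp":[0,0,0],"angular":[0,0,0]},{"dp":[0,0,0],"angular":[0,0,0]},{"dp":[0,0,0],"angular":[0,0,0]},{"dp":[0,0,0],"angular":[0,0,0]},{"dp":[0,0,0],"angular":[0,0,0]},{"dp":[0,0,0],"angular":[0,0,0]},{"dp":[0,0,0],"angular":[0,0,0]},{"dp":[0,0,0],"angular":[0,0,0]}]' 1 40
```

```text
bar [[ 0.56957634 -0.02590574  0.079     ]]
plate front top edge corners [[ 0.62583519 -0.13348086  0.084     ]
 [ 0.61407801  0.08450006  0.084     ]]
t: 3.8
tcp_pos: [0.4911, -0.0055, 0.06]
tool_rot: [0.223, 0.975, 0.0, -0.0]
force: [-0.2, -0.1, 0.0]
finger_gap: 0.999
gripper_force: 0.0
t: 4.8
tcp_pos: [0.4917, -0.0063, 0.0613]
tool_rot: [0.224, 0.975, 0.0, 0.001]
force: [-0.8, 1.0, 6.7]
finger_gap: 0.637
gripper_force: 41.6
```

```bash
python3 -m crank '[{"dp":[0,0,0.3],"angular":[0,0,0]},{"dp":[0,0,0.6],"angular":[0,0,0]},{"dp":[0,0,0.6],"angular":[0,0,0]},{"dp":[0,0,0.5],"angular":[0,0,0]},{"dp":[0,0,0],"angular":[0,0,0]}]'
python3 -m crank '[{"dp":[-0.07,0.4,0],"angular":[0,0,0]},{"dp":[-0.07,0.7,0],"angular":[0,0,0]},{"dp":[-0.07,0.8,0],"angular":[0,0,0]},{"dp":[-0.07,0.8,0],"angular":[0,0,0]},{"dp":[-0.07,0.8,0],"angular":[0,0,0]},{"dp":[-0.07,0.8,0],"angular":[0,0,0]},{"dp":[-0.07,0.8,0],"angular":[0,0,0]},{"dp":[-0.07,0.8,0],"angular":[0,0,0]},{"dp":[-0.07,0.8,0],"angular":[0,0,0]},{"dp":[-0.07,0.8,0],"angular":[0,0,0]},{"dp":[-0.07,0.8,0],"angular":[0,0,0]},{"dp":[-0.06,0.5,0],"angular":[0,0,0]},{"dp":[0,0.29,0],"angular":[0,0,0]},{"dp":[0,0,0],"angular":[0,0,0]},{"dp":[0,0,0],"angular":[0,0,0]},{"dp":[0,0,0],"angular":[0,0,0]}]'
python3 w.py held; python3 - <<'E'
from h import *
d=snap("top"); e=dict(np.load("/tmp/held.npz"))["image"]
cv2.imwrite("pics/held2.png",np.hstack([cv2.resize(e,(400,300)),cv2.resize(d["image"][220:370,80:280],(400,300))]))
E
```

```text
t: 5.3
tcp_pos: [0.4922, -0.0065, 0.1221]
tool_rot: [0.224, 0.975, -0.0, 0.002]
force: [-0.1, 0.2, -2.2]
finger_gap: 0.647
gripper_force: 42.9
t: 6.9
tcp_pos: [0.466, 0.2656, 0.1199]
tool_rot: [0.224, 0.974, -0.0, -0.0]
force: [-0.1, -0.2, -1.7]
finger_gap: 0.642
gripper_force: 42.9
[[0.437, 0.85, 0.295, 0.391], [0.899, -0.413, -0.142, 0.302], [0.001, 0.327, -0.945, 0.273], [0.0, 0.0, 0.0, 1.0]]
```

View pics/held2.png

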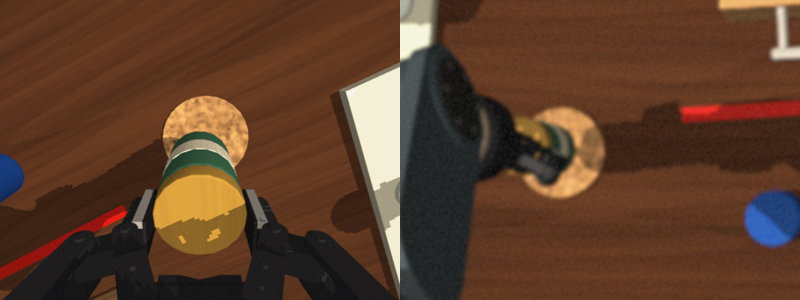

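```bash
python3 -m crank '[{"dp":[0,0.25,0],"angular":[0,0,0]},{"dp":[0,0,-0.4],"angular":[0,0,0]},{"dp":[0,0,-0.4],"angular":[0,0,0]},{"dp":[0,0,-0.4],"angular":[0,0,0]},{"dp":[0,0,-0.3],"angular":[0,0,0]},{"dp":[0,0,-0.15],"angular":[0,0,0]},{"dp":[0,0,-0.05],"angular":[0,0,0]},{"dp":[0,0,0],"angular":[0,0,0]},{"dp":[0,0,0],"angular":[0,0,0]}]'
```

```text
t: 7.9
tcp_pos: [0.4664, 0.2741, 0.0693]
tool_rot: [0.224, 0.975, 0.0, 0.0]
force: [-0.4, -0.6, -1.0]
finger_gap: 0.639
gripper_force: 42.9
```

```bash
python3 -m crank '[{"dp":[0,0,-0.04],"angular":[0,0,0]},{"dp":[0,0,-0.03],"angular":[0,0,0]},{"dp":[0,0,0],"angular":[0,0,0]},{"dp":[0,0,0],"angular":[0,0,0]}]'; python3 -m crank '[{"dp":[0,0,-0.02],"angular":[0,0,0]},{"dp":[0,0,-0.02],"angular":[0,0,0]},{"dp":[0,0,0],"angular":[0,0,0]},{"dp":[0,0,0],"angular":[0,0,0]}]'
```

```text
t: 8.3
tcp_pos: [0.4661, 0.274, 0.067]
tool_rot: [0.224, 0.975, 0.0, 0.0]
force: [0.3, -0.0, -1.6]
finger_gap: 0.636
gripper_force: 42.9
t: 8.7
tcp_pos: [0.4661, 0.274, 0.0664]
tool_rot: [0.224, 0.975, 0.0, 0.0]
force: [-2.2, -0.6, 5.7]
finger_gap: 0.636
gripper_force: 43.5
```

Contact with the coaster (+5.7 N), so I release and lift.

```bash
python3 -m crank '[{"dp":[0,0,0],"angular":[0,0,0]},{"dp":[0,0,0],"angular":[0,0,0]},{"dp":[0,0,0],"angular":[0,0,0]},{"dp":[0,0,0],"angular":[0,0,0]},{"dp":[0,0,0],"angular":[0,0,0]},{"dp":[0,0,0],"angular":[0,0,0]},{"dp":[0,0,0],"angular":[0,0,0]},{"dp":[0,0,0],"angular":[0,0,0]},{"dp":[0,0,0],"angular":[0,0,0]},{"dp":[0,0,0],"angular":[0,0,0]}]' 0
python3 -m crank '[{"dp":[0,0,0.3],"angular":[0,0,0]},{"dp":[0,0,0.6],"angular":[0,0,0]},{"dp":[0,0,0.8],"angular":[0,0,0]},{"dp":[0,0,0.8],"angular":[0,0,0]},{"dp":[0,0,0.9],"angular":[0,0,0]},{"dp":[0,0,0.9],"angular":[0,0,0]},{"dp":[0,0,0.9],"angular":[0,0,0]},{"dp":[0,0,0],"angular":[0,0,0]}]'
python3 w.py placed; python3 - <<'E'
from h import *
d=dict(np.load("/tmp/placed.npz")); m=cv2.inRange(cv2.cvtColor(d["image"],cv2.COLOR_BGR2HSV),(18,120,150),(32,255,255)); m=cv2.morphologyEx(m,cv2.MORPH_OPEN,np.ones((7,7)))
c=max(cv2.findContours(m,0,1)[0],key=cv2.contourArea); print(cv2.minEnclosingCircle(ray(d,cv2.convexHull(c)[:,0],.1)[:,:2].astype(np.float32)))
E
```

```text
t: 9.7
tcp_pos: [0.466, 0.274, 0.0657]
tool_rot: [0.224, 0.975, 0.0, 0.0]
force: [-0.7, -0.8, -0.0]
finger_gap: 1.001
gripper_force: 0.0
t: 10.5
tcp_pos: [0.4685, 0.2749, 0.2262]
tool_rot: [0.224, 0.975, 0.002, 0.004]
force: [-0.5, -0.0, 0.0]
finger_gap: 1.0
gripper_force: 0.0
[[0.436, 0.847, 0.304, 0.392], [0.9, -0.413, -0.139, 0.311], [0.008, 0.334, -0.943, 0.379], [0.0, 0.0, 0.0, 1.0]]
((0.46567314863204956, 0.2745138704776764), 0.02805233746767044)
```

View pics/placed.png

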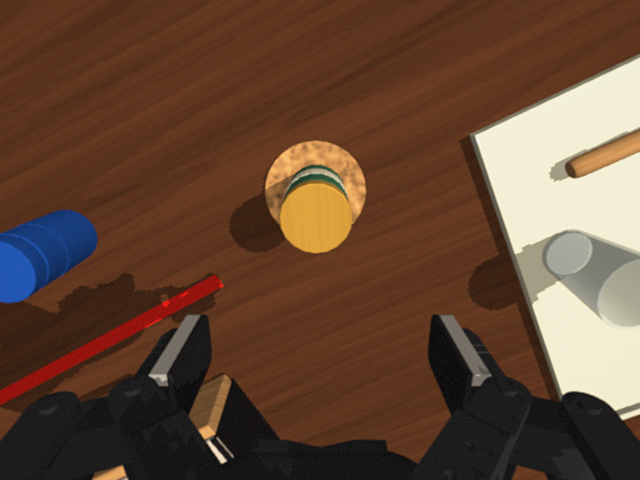

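The picture shows the brass lid at (316,216) above the coaster at (316,188). The tin is upright and about 1.5 mm off centre. Now I turn the gripper and go above the handle.

```bash
python3 -m crank '[{"dp":[0.1,-0.5,0],"angular":[0,0,-7.59]},{"dp":[0.35,-1,0],"angular":[0,0,-7.59]},{"dp":[0.35,-1,0],"angular":[0,0,-7.59]},{"dp":[0.35,-1,0],"angular":[0,0,-7.59]},{"dp":[0.35,-1,0],"angular":[0,0,-7.59]},{"dp":[0.35,-1,0],"angular":[0,0,-7.59]},{"dp":[0.35,-1,0],"angular":[0,0,-7.59]},{"dp":[0.35,-1,0],"angular":[0,0,-7.59]},{"dp":[0.35,-1,0],"angular":[0,0,0]},{"dp":[0.35,-1,0],"angular":[0,0,0]},{"dp":[0.2,-0.5,0],"angular":[0,0,0]},{"dp":[0,0,0],"angular":[0,0,0]},{"dp":[0,0,0],"angular":[0,0,0]},{"dp":[0,0,0],"angular":[0,0,0]}]' 0.4 60
python3 w.py hover
```

```text
t: 11.95
tcp_pos: [0.5685, -0.0244, 0.2213]
tool_rot: [0.685, 0.728, -0.0, -0.001]
force: [-0.8, 0.5, -0.2]
finger_gap: 0.595
gripper_force: 0.0
[[0.998, 0.057, 0.02, 0.564], [0.061, -0.944, -0.324, 0.059], [0.001, 0.325, -0.946, 0.374], [0.0, 0.0, 0.0, 1.0]]
```

View pics/hover.png

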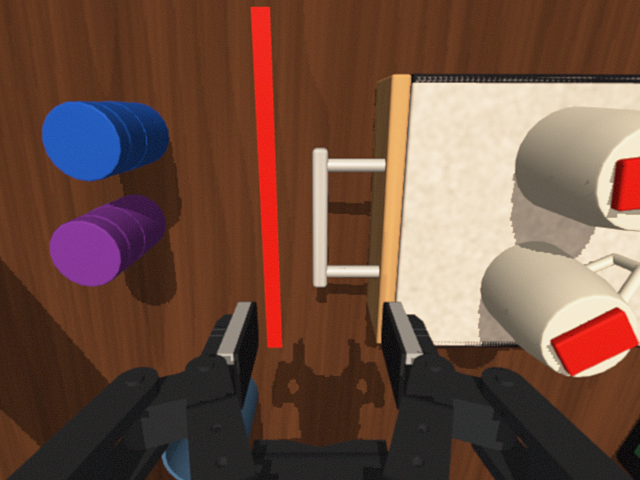

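The bar runs from (320,150) to (320,286) midway between the fingers, and the tape from (261,8) to (275,347). I compute their positions here.

```bash
python3 - <<'E'
from h import *
d=dict(np.load("/tmp/hover.npz"))
print("bar ends",ray(d,[[320.5,149],[320.5,287]],.079).round(4).tolist())
hsv=cv2.cvtColor(d["image"],cv2.COLOR_BGR2HSV)
m=cv2.inRange(hsv,(0,200,120),(6,255,255))|cv2.inRange(hsv,(174,200,120),(180,255,255)); m[:,:240]=0;m[:,290:]=0
ys,xs=np.nonzero(m); P=ray(d,np.c_[xs,ys],0)[:,:2].astype(np.float32); print("tape",cv2.minAreaRect(P))
w=cv2.inRange(hsv,(10,80,150),(24,200,255)); w[:,:370]=0; w[:,415:]=0; w[:75]=0; w[290:]=0
ys,xs=np.nonzero(w); P=ray(d,np.c_[xs,ys],.084)[:,:2].astype(np.float32); r=cv2.minAreaRect(P);print("plate top",r)
E
```

```text
bar ends [[0.5668, 0.029, 0.079], [0.5739, -0.0856, 0.079]]
tape ((0.5184648036956787, -0.032931044697761536), (0.017315318807959557, 0.3408474922180176), 3.3885202407836914)
plate top ((0.6247231364250183, 0.0008908584713935852), (0.01342951413244009, 0.16534659266471863), 3.4233415126800537)
```

```bash
python3 -m crank '[{"dp":[0.06,-0.13,0],"angular":[0,0,0]},{"dp":[0,0,-0.5],"angular":[0,0,0]},{"dp":[0,0,-0.8],"angular":[0,0,0]},{"dp":[0,0,-0.8],"angular":[0,0,0]},{"dp":[0,0,-0.8],"angular":[0,0,0]},{"dp":[0,0,-0.8],"angular":[0,0,0]},{"dp":[0,0,-0.6],"angular":[0,0,0]},{"dp":[0,0,-0.5],"angular":[0,0,0]},{"dp":[0,0,-0.24],"angular":[0,0,0]},{"dp":[0,0,0],"angular":[0,0,0]},{"dp":[0,0,0],"angular":[0,0,0]}]' && python3 -m crank '[{"dp":[0,0,0],"angular":[0,0,0]},{"dp":[0,0,0],"angular":[0,0,0]},{"dp":[0,0,0],"angular":[0,0,0]},{"dp":[0,0,0],"angular":[0,0,0]},{"dp":[0,0,0],"angular":[0,0,0]},{"dp":[0,0,0],"angular":[0,0,0]},{"dp":[0,0,0],"angular":[0,0,0]},{"dp":[0,0,0],"angular":[0,0,0]},{"dp":[0,0,0],"angular":[0,0,0]},{"dp":[0,0,0],"angular":[0,0,0]}]' 1 60
```

```text
t: 13.1
tcp_pos: [0.5718, -0.0298, 0.0711]
tool_rot: [0.686, 0.728, 0.0, 0.0]
force: [-0.2, -0.5, -0.3]
finger_gap: 0.598
gripper_force: 0.0
t: 14.1
tcp_pos: [0.5713, -0.0299, 0.0705]
tool_rot: [0.686, 0.728, -0.0, -0.0]
force: [0.4, -0.0, -0.2]
finger_gap: 0.001
gripper_force: 0.0
```

The fingers shut on nothing, so I look.

```bash
python3 w.py miss; python3 - <<'E'
from h import *
a=cv2.imread("pics/miss.png"); b=snap("scene")["image"]
cv2.imwrite("pics/miss2.png",np.hstack([cv2.resize(a,(400,300)),cv2.resize(b[130:310,220:460],(400,300))]))
E
```

```text
[[0.998, 0.056, 0.021, 0.567], [0.06, -0.944, -0.325, 0.054], [0.002, 0.325, -0.946, 0.223], [0.0, 0.0, 0.0, 1.0]]
```

View pics/miss2.png

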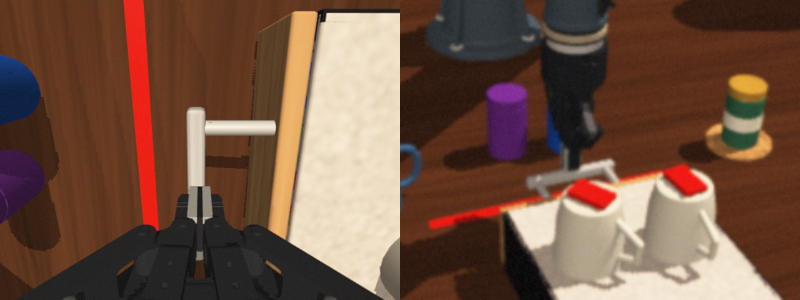

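The left half shows the shut pads at about (320,330) full size, lying over the bar, which runs from (312,175) down to about (320,410). The right half shows the gripper at the bar. Depth will show whether the bar lies below the pads.

```bash
python3 - <<'E'
from h import *
for n,pts in (("miss",[(313,190),(313,230),(313,270),(315,295),(308,310),(320,310),(330,310),(320,340),(308,340),(332,340),(320,405),(320,412),(400,204)]),("hover",[(320,170),(320,217),(320,270),(397,200)])):
    d=dict(np.load(f"/tmp/{n}.npz")); P=d["pose"]
    for u,v in pts:
        z=d["range_z"][v,u]; q=cv2.undistortPoints(np.array([[[u,v]]],float),d["mtx"],d["dist"])[0,0]
        print(n,(u,v),(P@[q[0]*z,q[1]*z,z,1])[:3].round(4))
a=cv2.imread("pics/miss.png")[280:430,240:410]
cv2.imwrite("pics/mz.png",cv2.resize(a,None,fx=4,fy=4))
E
```

```text
miss (313, 190) [0.5663 0.0232 0.078 ]
miss (313, 230) [0.5671 0.0075 0.0791]
miss (313, 270) [ 0.568  -0.0094  0.0797]
miss (315, 295) [ 0.5695 -0.0208  0.0795]
miss (308, 310) [ 0.5669 -0.0193  0.0949]
miss (320, 310) [ 0.5714 -0.0193  0.0945]
miss (330, 310) [ 0.5752 -0.0191  0.0944]
miss (320, 340) [ 0.5713 -0.0188  0.115 ]
miss (308, 340) [ 0.5674 -0.0196  0.1141]
miss (332, 340) [ 0.5753 -0.0189  0.1145]
miss (320, 405) [ 0.575  -0.078   0.0792]
miss (320, 412) [ 0.5753 -0.083   0.0782]
miss (400, 204) [0.6008 0.0192 0.0759]
hover (320, 170) [0.5673 0.0134 0.0798]
hover (320, 217) [ 0.5697 -0.0243  0.0779]
hover (320, 270) [ 0.5725 -0.0704  0.078 ]
hover (397, 200) [ 0.6282 -0.0055  0.0835]
```

View pics/mz.png

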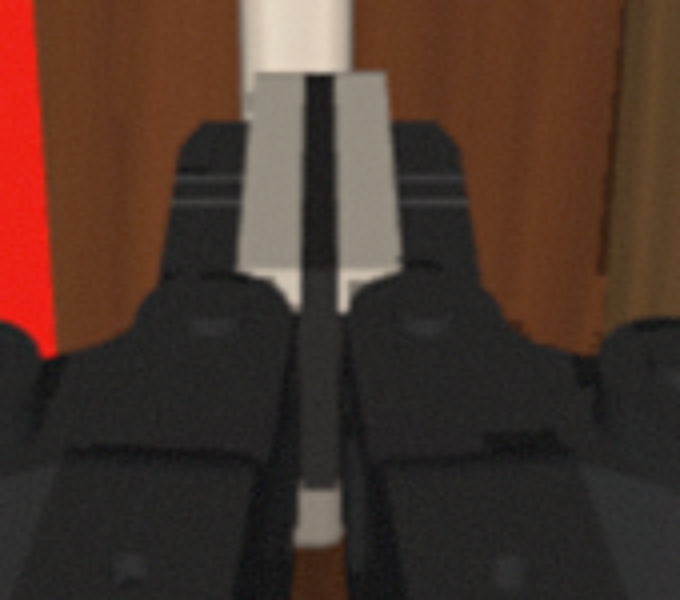

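The depth puts the shut pads at z 0.09–0.115, with the tips at about 0.086. The bar top is at 0.079, so they closed above it and sit about 30 mm higher than I assumed. I open them, go 27 mm lower (clear of everything either way), and close again.

```bash
python3 -m crank '[{"dp":[0,0,0],"angular":[0,0,0]},{"dp":[0,0,0],"angular":[0,0,0]},{"dp":[0,0,0],"angular":[0,0,0]},{"dp":[0,0,0],"angular":[0,0,0]},{"dp":[0,0,0],"angular":[0,0,0]},{"dp":[0,0,0],"angular":[0,0,0]},{"dp":[0,0,0],"angular":[0,0,0]},{"dp":[0,0,0],"angular":[0,0,0]}]' 0.4 60
python3 -m crank '[{"dp":[-0.02,0,-0.2],"angular":[0,0,0]},{"dp":[0,0,-0.2],"angular":[0,0,0]},{"dp":[0,0,-0.2],"angular":[0,0,0]},{"dp":[0,0,-0.15],"angular":[0,0,0]},{"dp":[0,0,-0.15],"angular":[0,0,0]},{"dp":[0,0,0],"angular":[0,0,0]},{"dp":[0,0,0],"angular":[0,0,0]}]'
python3 -m crank '[{"dp":[0,0,0],"angular":[0,0,0]},{"dp":[0,0,0],"angular":[0,0,0]},{"dp":[0,0,0],"angular":[0,0,0]},{"dp":[0,0,0],"angular":[0,0,0]},{"dp":[0,0,0],"angular":[0,0,0]},{"dp":[0,0,0],"angular":[0,0,0]},{"dp":[0,0,0],"angular":[0,0,0]},{"dp":[0,0,0],"angular":[0,0,0]},{"dp":[0,0,0],"angular":[0,0,0]},{"dp":[0,0,0],"angular":[0,0,0]}]' 1 60
```

```text
t: 15.0
tcp_pos: [0.5713, -0.0299, 0.0705]
tool_rot: [0.686, 0.728, 0.0, 0.0]
force: [-0.5, 0.4, -0.1]
finger_gap: 0.6
gripper_force: 0.0
t: 15.7
tcp_pos: [0.5707, -0.0299, 0.0434]
tool_rot: [0.686, 0.728, -0.0, -0.0]
force: [0.7, 0.1, -0.3]
finger_gap: 0.599
gripper_force: 0.0
t: 16.7
tcp_pos: [0.5688, -0.03, 0.0439]
tool_rot: [0.686, 0.728, -0.001, -0.001]
force: [-4.8, -1.5, 5.5]
finger_gap: 0.123
gripper_force: 60.0
```

The bar is gripped (60 N). I pull 108 mm.

```bash
python3 -m crank '[{"dp":[-0.1,-0.006,0],"angular":[0,0,0]},{"dp":[-0.2,-0.012,0],"angular":[0,0,0]},{"dp":[-0.3,-0.018,0],"angular":[0,0,0]},{"dp":[-0.3,-0.018,0],"angular":[0,0,0]},{"dp":[-0.3,-0.018,0],"angular":[0,0,0]},{"dp":[-0.3,-0.018,0],"angular":[0,0,0]},{"dp":[-0.3,-0.018,0],"angular":[0,0,0]},{"dp":[-0.3,-0.018,0],"angular":[0,0,0]},{"dp":[-0.3,-0.018,0],"angular":[0,0,0]},{"dp":[-0.3,-0.018,0],"angular":[0,0,0]},{"dp":[-0.3,-0.018,0],"angular":[0,0,0]},{"dp":[-0.3,-0.018,0],"angular":[0,0,0]},{"dp":[-0.2,-0.012,0],"angular":[0,0,0]},{"dp":[-0.1,-0.006,0],"angular":[0,0,0]},{"dp":[0,0,0],"angular":[0,0,0]},{"dp":[0,0,0],"angular":[0,0,0]},{"dp":[0,0,0],"angular":[0,0,0]}]' - 80
cat > chk.py <<'E'
from h import *
d=snap("wrist"); hsv=cv2.cvtColor(d["image"],cv2.COLOR_BGR2HSV)
n=np.array([.9983,.0589]); T=np.array([.5186,-.033])
w=cv2.inRange(hsv,(10,80,150),(24,200,255)); w=cv2.morphologyEx(w,cv2.MORPH_OPEN,np.ones((5,5)))
c=max(cv2.findContours(w[:280],0,1)[0],key=cv2.contourArea); P=ray(d,c[:,0],.084)[:,:2].astype(np.float32); r=cv2.minAreaRect(P)
print("plate",r,"x in tape",(np.array(r[0])-T)@n)
m=cv2.inRange(hsv,(0,190,90),(6,255,255))|cv2.inRange(hsv,(174,190,90),(180,255,255)); m[300:]=0
m=cv2.morphologyEx(m,cv2.MORPH_OPEN,np.ones((3,3)));ys,xs=np.nonzero(m)
if len(xs)>50:
    Q=ray(d,np.c_[xs,ys],0)[:,:2]; print("red px",len(xs),"x in tape",np.percentile((Q-T)@n,[2,50,98]),"y",Q[:,1].min(),Q[:,1].max())
cv2.imwrite("pics/chk.png",d["image"])
t=snap("top"); a=t["image"]; cv2.imwrite("pics/chk2.png",np.hstack([cv2.resize(d["image"],(400,300)),cv2.resize(a[180:330,200:400],(400,300))]))
E
python3 chk.py
```

```text
t: 18.4
tcp_pos: [0.4659, -0.0362, 0.0439]
tool_rot: [0.686, 0.727, 0.002, 0.003]
force: [6.5, 5.8, -0.2]
finger_gap: 0.122
gripper_force: 78.6
plate ((0.518366813659668, 0.03719615563750267), (0.013696271926164627, 0.07884912192821503), 3.4519660472869873) x in tape 0.003901763643495491
red px 5444 x in tape [-0.00847064 -0.00361466  0.09095202] y -0.05460877351557505 0.09582670181289804
```

View pics/chk2.png

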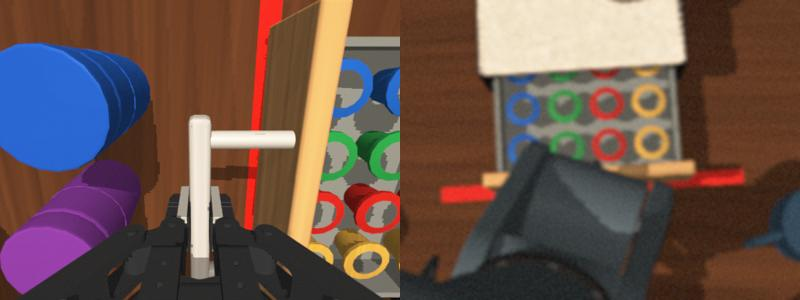

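The left half shows the pads holding the bar. The right half shows the plate over the tape, within 4 mm of its centre line. I'll pull about 4 mm more, hold it and recheck by numbers only: I miscounted, and that picture was my eleventh view against the limit of 10.

```bash
python3 -m crank '[{"dp":[-0.06,-0.004,0],"angular":[0,0,0]},{"dp":[-0.06,-0.004,0],"angular":[0,0,0]},{"dp":[0,0,0],"angular":[0,0,0]},{"dp":[0,0,0],"angular":[0,0,0]},{"dp":[0,0,0],"angular":[0,0,0]},{"dp":[0,0,0],"angular":[0,0,0]},{"dp":[0,0,0],"angular":[0,0,0]},{"dp":[0,0,0],"angular":[0,0,0]},{"dp":[0,0,0],"angular":[0,0,0]},{"dp":[0,0,0],"angular":[0,0,0]}]'; python3 chk.py
python3 -m crank '[{"dp":[0,0,0],"angular":[0,0,0]},{"dp":[0,0,0],"angular":[0,0,0]},{"dp":[0,0,0],"angular":[0,0,0]},{"dp":[0,0,0],"angular":[0,0,0]},{"dp":[0,0,0],"angular":[0,0,0]},{"dp":[0,0,0],"angular":[0,0,0]},{"dp":[0,0,0],"angular":[0,0,0]},{"dp":[0,0,0],"angular":[0,0,0]},{"dp":[0,0,0],"angular":[0,0,0]},{"dp":[0,0,0],"angular":[0,0,0]},{"dp":[0,0,0],"angular":[0,0,0]},{"dp":[0,0,0],"angular":[0,0,0]},{"dp":[0,0,0],"angular":[0,0,0]},{"dp":[0,0,0],"angular":[0,0,0]},{"dp":[0,0,0],"angular":[0,0,0]},{"dp":[0,0,0],"angular":[0,0,0]},{"dp":[0,0,0],"angular":[0,0,0]},{"dp":[0,0,0],"angular":[0,0,0]},{"dp":[0,0,0],"angular":[0,0,0]},{"dp":[0,0,0],"angular":[0,0,0]}]'; python3 chk.py
```

```text
t: 19.5
tcp_pos: [0.4624, -0.0364, 0.0439]
tool_rot: [0.686, 0.727, 0.002, 0.003]
force: [7.0, 7.0, -1.2]
finger_gap: 0.12
gripper_force: 78.5
plate ((0.5149049162864685, 0.03699943423271179), (0.013690035790205002, 0.07886697351932526), 3.433823347091675) x in tape 0.00043416460508828407
red px 3835 x in tape [-0.00852874 -0.00510664  0.09130465] y -0.05462971516741462 0.09585788847652563
t: 21.6
tcp_pos: [0.4625, -0.0364, 0.0439]
tool_rot: [0.686, 0.727, 0.002, 0.003]
force: [6.0, 6.9, -1.3]
finger_gap: 0.121
gripper_force: 78.5
plate ((0.514937162399292, 0.036990001797676086), (0.013695299625396729, 0.07887628674507141), 3.450716018676758) x in tape 0.00046580032909636793
red px 3817 x in tape [-0.0084968  -0.00508881  0.09115004] y -0.054647887621515935 0.09585113759590372
```

The plate is 0.5 mm from the tape's centre line and steady, and the hold is done. I hand in.

```bash
python3 -c "
from station import order
print(order.sign_off())"
```

```text
the job is handed in; nothing more can be done
None
```

Handed in, no verdict returned: by my measurements the tin stands about 1.5 mm off the coaster's centre and the drawer is still gripped about 0.5 mm from the tape's centre line after over 2 s of holding; I viewed 11 pictures, one over your limit of 10.

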